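Draw the telescopic magnifier out over the dish and hold it

TASK

Bring the telescopic magnifier out over the terracotta dish for me: press the red release button on its barrel right down, then take the orange knob and draw the tubes out past the first stop, all the way to the second stop. Springs pull it back in, so finish while still holding the knob, with the magnifier fully out and still, and leave the dish, the charger and the glasses case where they are.

Things in the scene. Friction and masses are not known exactly. Their poses are not given: they have to be found in the camera images.
- stand: Wooden stand (foot 130 x 100 x 22 mm, post 110 x 30 mm) that stands firm and does not move; two steel clips hold a black telescope barrel (29 mm thick, level) along its own x axis, the barrel axis 115 mm above the table. Origin: on the table under the foot, 5 mm from its middle; x = the direction in which the telescope pulls out, z up. The barrel runs from x = -76 to +56 mm.
- button_top (a point): Centre of the top face of the red release button (round, 18 mm across) on top of the barrel, at x = -20 mm of the stand, 143 mm above the table when up. It stands 8.5 mm proud of its black housing (36 x 26 mm, top at 134.5 mm) and goes straight down by 6 mm.
- button (a joint): Release button: 0 = up, 0.006 m = fully down. It needs about 3 N to move, no spring: it stays where it is pushed. Until it is pressed beyond about 0.005 m a pin inside locks the tubes in; once it is down they are free.
- inner_tube (a joint): How far the thin inner tube (with knob and lens) is out of the middle tube, 0 to 0.05 m. It comes out first, against a weak spring (2.5 to 4 N); 0.05 is the first stop.
- middle_tube (a joint): How far the middle tube is out of the barrel, 0 to 0.05 m. It follows once the inner tube is at its stop, against a stronger spring (6 to 8 N); 0.05 together with inner_tube 0.05 is the second stop, 100 mm of pull in all. Let go, both spring back in.
- pull_knob: Orange upright knob, 18 x 18 mm and 46 mm tall, on a black block on the inner tube; origin at the centre of its underside, 126 mm above the table (top at 172 mm); x = pull direction, y across, z up. Pushed in it stands 95 mm along x from the stand's origin, at the second stop 195 mm. Beside it the tubes and the block are below 126 mm.
- lens_center (a point): Centre of the round magnifier lens (84 mm across with its black rim, 8 mm thick, level, 115 mm above the table), 60 mm beyond the knob in the pull direction; it moves with the knob.
- dish: Loose terracotta dish with three glass beads fixed in it, 100 mm across the rim, 28 mm high; origin at the centre of its underside. It stands roughly where the lens comes at the second stop, well below it.
- charger: Loose slim silver charger pad, 75 x 75 x 12 mm; origin at the centre of its underside.
- glasses_case: Loose folded aluminium glasses case, 58 x 155 mm (long side along its y), 34 mm high; origin at the centre of its underside.
There are look-alikes about, which are no part of the job. Of the things like the dish, leave any that is green; of the rest the smaller one is meant.

How it is judged:
By the outcome, as a careful person would: the job done as asked, in the order asked, and still so for the second after the job is handed in, while the arm keeps its last pose, push and grip.
It also fails if it takes over 45 s, if anything falls off the work surface, if the arm or the gripper's body presses on something with over 40 N, if the wrist force passes 120 N, or if a joint passes its speed limit or range.

ROBOT

A 6-joint arm with a two-finger parallel gripper is mounted at the origin on the work surface. World frame = base frame: x ahead of the robot, y to its left, z up, the work surface at z = 0. Lengths are in m, angles in rad, forces in N, time in s.
With the tool pointing down it reaches from about 0.375 to 0.9 m from the base axis. Payload 3.1 kg.
Tool frame: the origin (TCP) lies between the finger pads; the fingertips stand manip.finger_overhang ahead of it and the grasp point (between the pads) lies 5 mm behind it (manip.finger_overhang is the distance from the TCP to the fingertips, in m); z points along the fingers, y is the line along which they close (so a half turn about z gives the same grasp; the last joint's range is limited). The gripper opens to 85 mm and grips with 20 to 120 N. Pads are 22 mm wide; open, the fingers measure 114 mm over their backs; the gripper's body (76 mm by 85 mm) begins 54 mm behind the grasp point. The pads swing forward as they close: fully open they stand 13 mm farther back than shut.
Start: joints at [-1.329, 0.527, 1.433, -0, 1.181, -0.178], TCP at [0.255, -0.571, 0.245] pointing down, gripper open.
Joint ranges: [-3.08, 3.08], [-0.75, 2.2], [0.22, 2.44], [-1.43, 4.57], [0, 2.65], [-2.85, 2.85]. Speed limits (rad/s): [2.79, 2.79, 3.14, 3.14, 3.14, 3.14].

INTERFACE

Orientations are given as a unit quaternion [x, y, z, w].
In Python, from station import manip gives the robot as it stands.
- The arm moves only by the tool drive_tool, never from a script. Its argument "plan" is a list of rows, each a list of 7 numbers: the shift along the tool's x, y, z in m, then the turn, a rotation vector about the tool's x, y, z in degrees, then the opening, from -1 (shut) to 1 (fully open). In form: [[x, y, z, wx, wy, wz, gripper], ...]. A call has 1 to 10 rows; each row shifts and turns the commanded pose from where the row before left it, along the tool's axes as they then stand; what a row does not reach is not made up. A row lasts 1/10 s, in which the tool goes at most 50 mm and 8.59 degrees, less where a joint would pass 70% of its speed; a pose out of reach is approached as far as the arm can. A call is refused whole if a number of a shift passes 0.05 or a number of a turn 8.59, either way. A call with a gripper value outside its range is refused whole. The fingers move at their own pace and stop on an object; "newtons" is the grip in N (left out, the last holds). Time passes only in rows, so rows that do not move let the fingers close. It gives the time, the measured TCP pose, the force, the opening and the grip force at its end, in the units of the state.
- manip.sense(): the state, without advancing time (a new reading comes with each control period).
- manip.snapshot(name): name is "scene" or "top" or "wrist"; returns a dict with "image" (384x512x3 uint8, red, green, blue), "z_map" (384x512 float32, m along the optical axis (not along the pixel's ray), 0 where there is no reading), "fov_y" (degrees; the focal length in pixels is half the picture's height over the tangent of half this angle, whatever the lens; pixels are square), "cx", "cy" (the principal point, pixels), "extrinsics" (4x4, takes a point from camera to world coordinates); the wrist camera has in their place "mount" (4x4, takes a point from camera to tool coordinates, whose origin is the TCP and whose axes are the flange's). Camera axes: x right, y up, looking along -z (the intrinsics and any distortion apply to the point x, -y, -z); pixel columns grow to the right and rows downward; lengths in m; the calibration is good to about 2 mm. A picture is of the moment at which its call begins: read the wrist's pose just before it.
- manip.sign_off(): hands the job in; it is judged then, once.
The state is a dict: "t": time; "q": joint angles; "qd": joint speeds; "tau": joint torques, N m; "tcp_pos": TCP position; "tool_rot": TCP orientation; "force": force on the tool from outside, world axes, zero at the start; "ft_torque": the same for the moment, N m; "finger_gap": opening from 0.0 (shut) to 1.0 (fully open); "gripper_force": force on a finger pad.
Only numpy, scipy, OpenCV 4.12 (cv2) and the standard library are available. Lean on these libraries where they do the work, as an engineer would, in place of code of your own. Each camera call takes 0.05 s, during which the arm holds its last target. There are 200 camera calls.

## Working session

There is one attempt and no reset: what is moved stays moved. The work goes in short steps, Python scripts to look and compute and a tool call to move; the robot and the scene stay as the last step left them, time stands still between calls to the robot, and variables do not carry over. Pictures are saved under pics/ and viewed, at most 10 in all, crops included, and the job is handed in when it is done.

Besides the shell and the picture viewer there is one more tool, called after "Call:" in YAML: its name, and indented under it one key for each argument. drive_tool: Moves the arm, as the interface text tells. Its arguments: {"type":"object","properties":{"plan":{"type":"array"},"newtons":{"type":"number"}},"required":["plan"]}

```bash
mkdir -p pics; cat > h.py <<'E'
import numpy as np, cv2, pickle
from station import manip
def snap(n,f):
    s=manip.snapshot(n); pickle.dump(s,open(f'pics/{f}.pkl','wb')); cv2.imwrite(f'pics/{f}.png',s['image'][:,:,::-1]); return s
def cloud(s):
    d=s['z_map']; h,w=d.shape; f=h/2/np.tan(np.radians(s['fov_y'])/2)
    u,v=np.meshgrid(np.arange(w),np.arange(h))
    p=np.stack([(u-s['cx'])/f*d,-(v-s['cy'])/f*d,-d,np.ones_like(d)],-1)
    return (p@np.array(s['extrinsics']).T)[...,:3]
def load(f): return pickle.load(open(f'pics/{f}.pkl','rb'))
E
python3 - <<'E'
from h import *
a=snap('scene','scene0');b=snap('top','top0')
print({k:v for k,v in b.items() if k not in('image','z_map')},a.keys())
print(manip.finger_overhang,manip.sense())
cv2.imwrite('pics/both.png',np.hstack([cv2.resize(x['image'][:,:,::-1],(400,300)) for x in(a,b)]))
cv2.imwrite('pics/top_big.png',cv2.resize(b['image'][:,:,::-1],(800,600),interpolation=2))
E
```

```text
{'fov_y': 47.56295049208112, 'cx': 253.9943059372755, 'cy': 185.0564286167808, 'extrinsics': array([[-0.01707223,  0.98997137, -0.14023273,  0.33884552],
       [-0.99977008, -0.01872202, -0.01045375, -0.00157877],
       [-0.01297436,  0.14002201,  0.99006338,  1.52309092],
       [ 0.        ,  0.        ,  0.        ,  1.        ]])} dict_keys(['image', 'z_map', 'fov_y', 'cx', 'cy', 'extrinsics'])
0.014 {'t': 0.1, 'q': array([-1.32951700e+00,  5.28346760e-01,  1.43376783e+00, -2.77574784e-07,
        1.18145460e+00, -1.78508103e-01]), 'qd': array([-0.00072984, -0.00264951, -0.00184646,  0.0019303 ,  0.00028196,
       -0.00097562]), 'tau': array([ 1.65540951e-04, -4.43303311e+01, -1.78586644e+01, -2.67777577e-04,
        3.88905595e-03,  2.74486302e-05]), 'tcp_pos': array([ 0.254599  , -0.57010641,  0.24444974]), 'tool_rot': array([ 9.78052577e-01,  2.08355896e-01, -3.11406026e-05, -9.87777761e-04]), 'force': array([ 0.32331478,  0.51430927, -0.24229392]), 'ft_torque': array([-0.00407866,  0.03804814,  0.0144832 ]), 'gripper_force': 0.0, 'finger_gap': 1.0002150462836705}
```

View pics/top_big.png

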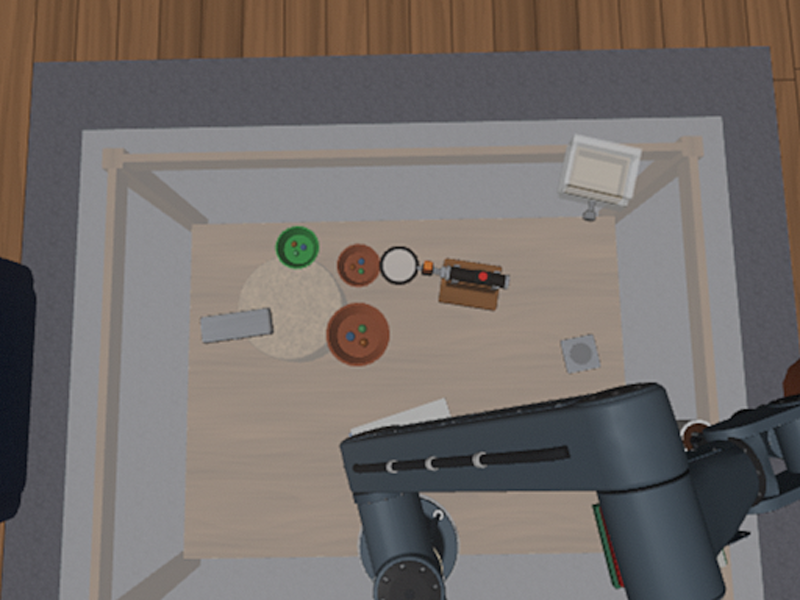

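View pics/scene0.png

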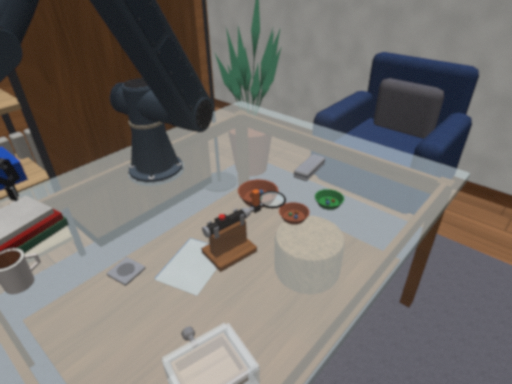

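The top view shows (800x600 pixels) red button at (483,276), orange knob at (428,267), lens at (399,265), and stand foot at (471,284). The dish candidates are green (298,247), small terracotta (358,265) and large terracotta (358,334). The case is at (235,325), the charger at (580,353), and there is a tall beige drum at (292,308). I choose the small terracotta dish, which also lies on the pull line.

```bash
python3 - <<'E'
from h import *
b=load('top0');c=cloud(b)
np.set_printoptions(precision=4,suppress=True)
for n,(u,v) in dict(button=(483,276),knob=(428,267),lens=(399,265),dish=(358,265),big=(358,334),green=(298,247),case=(235,325),charger=(580,353),drum=(292,308),table=(300,450),box=(600,170),rail=(400,157),rail2=(700,300)).items():
    p=c[round(v/1.5625),round(u/1.5625)]; print(n,p)
im=b['image'].astype(int);r,g,bl=im[...,0],im[...,1],im[...,2]
z=c[...,2]
sub=np.zeros(z.shape,bool); sub[140:210,150:340]=1
red=sub&(r>120)&(g<60)&(z>.12); print('red',red.sum(),np.median(c[red],0))
o=sub&(r>120)&(g>60)&(bl<80)&(z>.14); print('knob',o.sum(),c[o].mean(0),c[o].min(0),c[o].max(0))
l=sub&(abs(z-.117)<.012); l[:,:240]=0;l[:,270:]=0; print('lens',l.sum(),c[l].min(0),c[l].max(0))
cr=b['image'][145:210,210:340,::-1]; cv2.imwrite('pics/crop1.png',cv2.resize(cr,(780,390),interpolation=2))
E
```

```text
button [ 0.5565 -0.1632  0.1464]
knob [ 0.5742 -0.0511  0.1689]
lens [0.588  0.0091 0.1155]
dish [0.6094 0.102  0.0048]
big [0.4529 0.1028 0.0132]
green [0.6551 0.2367 0.0057]
case [0.4768 0.3727 0.0348]
charger [ 0.4027 -0.3853  0.0157]
drum [0.5165 0.2513 0.0003]
table [ 0.2026  0.233  -0.0018]
box [ 0.7985 -0.4361  0.0759]
rail [ 0.8664  0.0019 -0.0002]
rail2 [ 0.5168 -0.6631  0.0031]
red 25 [ 0.5603 -0.1632  0.142 ]
knob 27 [ 0.5782 -0.049   0.1705] [ 0.5709 -0.0577  0.1662] [ 0.5864 -0.0416  0.1755]
lens 508 [ 0.5479 -0.0366  0.1061] [0.6283 0.0519 0.1263]
```

View pics/crop1.png

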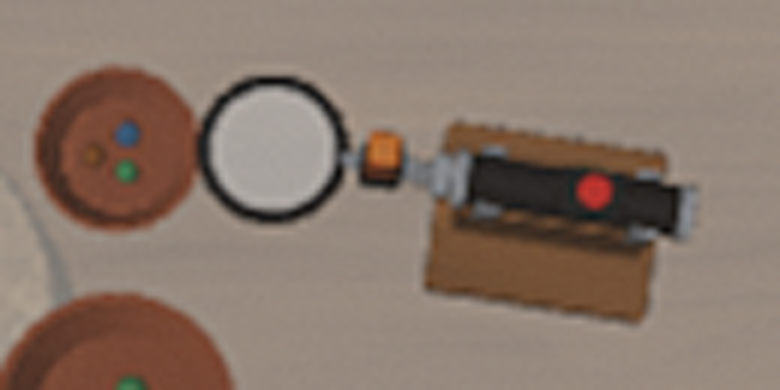

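The crop confirms one telescope: red button at (594,190), orange knob at (383,155) and lens pointing at the small terracotta dish at (118,150). Button to knob measures 115.6 mm (should be 115), knob top 0.1705 m (should be 0.172), and the pull heading is about 80.9°. I'll turn to that heading with the fingers shut.

Call:
drive_tool:
  plan:
    - [0,0,0,0,0,-8.1,-1]
    - [0,0,0,0,0,-8.1,-1]
    - [0,0,0,0,0,-8.1,-1]
    - [0,0,0,0,0,-8.1,-1]
    - [0,0,0,0,0,-8.1,-1]
    - [0,0,0,0,0,-8.1,-1]
    - [0,0,0,0,0,-8.2,-1]
    - [0,0,0,0,0,0,-1]
  newtons: 60

```text
t: 0.9
tcp_pos: [0.2547, -0.5703, 0.2448]
tool_rot: [0.761, 0.648, 0.0, -0.001]
force: [0.2, 1.4, -0.7]
finger_gap: -0.001
gripper_force: 0.0
```

```bash
cat >> h.py <<'E'
from scipy.spatial.transform import Rotation as R
def go(t):
    s=manip.sense(); r=R.from_quat(s['tool_rot']); m=r.as_matrix()
    print('tcp',s['tcp_pos'].round(4),'xhead',np.degrees(np.arctan2(m[1,0],m[0,0])).round(2),'z',m[:,2].round(4),'F',s['force'].round(2),'gap',round(s['finger_gap'],3),'shift',(m.T@(np.array(t)-s['tcp_pos'])).round(4),'t',s['t'])
E
python3 -c "
from h import *
go([.5603,-.1632,.22])
c=cloud(load('scene0'));print(c[240,310],c[275,310],c[265,320])"
```

```text
tcp [ 0.2547 -0.5703  0.2448] xhead 80.84 z [-3.0e-04  1.2e-03 -1.0e+00] F [ 0.17  1.39 -0.73] gap -0.001 shift [0.4506 0.2369 0.0252] t 0.9
[0.70905448 0.04491803 0.00110756] [ 0.78667729 -0.0673133  -0.00187317] [ 0.78695032 -0.01970575 -0.00105194]
```

Call:
drive_tool:
  plan:
    - [0.041,0.0215,0,0,0,0,-1]
    - [0.041,0.0215,0,0,0,0,-1]
    - [0.041,0.0215,0,0,0,0,-1]
    - [0.041,0.0215,0,0,0,0,-1]
    - [0.041,0.0215,0,0,0,0,-1]
    - [0.041,0.0215,0,0,0,0,-1]
    - [0.041,0.0215,0,0,0,0,-1]
    - [0.041,0.0215,0,0,0,0,-1]
    - [0.041,0.0215,0,0,0,0,-1]
    - [0.041,0.0215,0,0,0,0,-1]

```text
t: 1.9
tcp_pos: [0.533, -0.1984, 0.2452]
tool_rot: [0.762, 0.647, -0.0, -0.0]
force: [0.2, -0.4, 1.1]
finger_gap: -0.001
gripper_force: 0.0
```

Call:
drive_tool:
  plan:
    - [0.04,0.0215,0,0,0,0,-1]
    - [0,0,0,0,0,0,-1]
    - [0,0,0,0,0,0,-1]

```text
t: 2.2
tcp_pos: [0.56, -0.1629, 0.245]
tool_rot: [0.761, 0.649, -0.0, -0.0]
force: [-0.7, 1.0, -0.1]
finger_gap: 0.001
gripper_force: 0.0
```

```bash
python3 -c "
from h import *
go([.5603,-.1632,.165])
w=manip.snapshot('wrist');cv2.imwrite('pics/w1.png',w['image'][:,:,::-1]);print(w['mount'])"
```

```text
tcp [ 0.56   -0.1629  0.245 ] xhead 80.89 z [-9.e-04 -2.e-04 -1.e+00] F [-0.75  0.97 -0.11] gap 0.001 shift [-0.0002  0.0004  0.08  ] t 2.2
[[-6.31421972e-05  9.57907160e-01  2.87078159e-01  7.40279831e-02]
 [ 9.99999991e-01  2.61578380e-05  1.32665670e-04 -6.07098026e-05]
 [ 1.19572051e-04  2.87078165e-01 -9.57907153e-01 -1.29276383e-01]
 [ 0.00000000e+00  0.00000000e+00  0.00000000e+00  1.00000000e+00]]
```

View pics/w1.png

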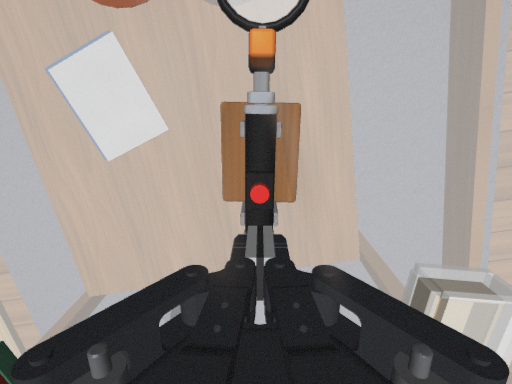

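The wrist view shows the red button at (260,193) and the orange knob at (262,42), both in line with the fingers.

```bash
python3 -c "
from h import *
s=manip.sense();w=manip.snapshot('wrist')
T=np.eye(4);T[:3,:3]=R.from_quat(s['tool_rot']).as_matrix();T[:3,3]=s['tcp_pos'];w['extrinsics']=T@w['mount']
c=cloud(w);im=w['image'].astype(int)
red=(im[...,0]>170)&(im[...,1]<40)&(c[...,2]>.137)&(c[...,2]<.15);print(red.sum(),c[red].mean(0),np.median(c[red],0))
o=(im[...,0]>150)&(im[...,1]>60)&(im[...,2]<60)&(c[...,2]>.165);print(o.sum(),c[o].min(0),c[o].max(0),np.median(c[o],0))
"
```

```text
0 [nan nan nan] [nan nan nan]
136 [ 0.57033103 -0.05848842  0.17039785] [ 0.5887878  -0.04025225  0.17364814] [ 0.58231877 -0.05357356  0.17197198]<string>:6: RuntimeWarning: Mean of empty slice.
  ret = um.true_divide(
  return _methods._mean(a, axis=axis, dtype=dtype,
```

Call:
drive_tool:
  plan:
    - [0,0.001,0.03,0,0,0,-1]
    - [0,0,0.03,0,0,0,-1]
    - [0,0,0.02,0,0,0,-1]
    - [0,0,0.003,0,0,0,-1]
    - [0,0,0.003,0,0,0,-1]
    - [0,0,0.003,0,0,0,-1]
    - [0,0,0,0,0,0,-1]

```text
t: 3.0
tcp_pos: [0.5613, -0.1649, 0.1572]
tool_rot: [0.761, 0.648, 0.0, 0.001]
force: [-0.0, -0.3, -0.3]
finger_gap: -0.001
gripper_force: 0.0
```

Call:
drive_tool:
  plan:
    - [0.001,0,0.001,0,0,0,-1]
    - [0,0,0.001,0,0,0,-1]
    - [0,0,0.001,0,0,0,-1]
    - [0,0,0.001,0,0,0,-1]
    - [0,0,0.001,0,0,0,-1]
    - [0,0,0,0,0,0,-1]

```text
t: 3.6
tcp_pos: [0.5615, -0.1634, 0.1514]
tool_rot: [0.761, 0.648, 0.0, 0.001]
force: [1.7, -2.3, 2.2]
finger_gap: 0.001
gripper_force: 1.4
```

Call:
drive_tool:
  plan:
    - [0,0,0.001,0,0,0,-1]
    - [0,0,0.0005,0,0,0,-1]
    - [0,0,0,0,0,0,-1]

```text
t: 3.9
tcp_pos: [0.5615, -0.1634, 0.151]
tool_rot: [0.761, 0.649, 0.0, 0.001]
force: [-1.1, -1.3, 9.3]
finger_gap: 0.002
gripper_force: 4.5
```

Call:
drive_tool:
  plan:
    - [0,0,0.001,0,0,0,-1]
    - [0,0,0,0,0,0,-1]

```text
t: 4.1
tcp_pos: [0.5616, -0.1634, 0.151]
tool_rot: [0.761, 0.649, 0.0, 0.001]
force: [-2.6, 0.1, 14.3]
finger_gap: 0.001
gripper_force: 7.2
```

The button has bottomed out: the tip stays at 0.137 m while the force rises to 14 N. Next I'll lift, open, and go above the knob.

Call:
drive_tool:
  plan:
    - [0,0,-0.03,0,0,0,-1]
    - [0,0,-0.037,0,0,0,1]
    - [0.04,0,0,0,0,0,1]
    - [0.04,0,0,0,0,0,1]
    - [0.035,0,0,0,0,0,1]
    - [0,0,0,0,0,0,1]
    - [0,0,0,0,0,0,1]
    - [0,0,0,0,0,0,1]

```text
t: 4.9
tcp_pos: [0.5787, -0.0499, 0.2152]
tool_rot: [0.761, 0.648, -0.0, -0.001]
force: [0.6, -0.3, -0.1]
finger_gap: 1.0
gripper_force: 0.0
```

```bash
python3 -c "
from h import *
go([.5797,-.0496,.147])
s=manip.sense();w=manip.snapshot('wrist');cv2.imwrite('pics/w2.png',w['image'][:,:,::-1])
T=np.eye(4);T[:3,:3]=R.from_quat(s['tool_rot']).as_matrix();T[:3,3]=s['tcp_pos'];w['extrinsics']=T@w['mount']
c=cloud(w);im=w['image'].astype(int)
o=(im[...,0]>150)&(im[...,1]>60)&(im[...,2]<60)&(c[...,2]>.168)&(c[...,2]<.176);print(o.sum(),c[o].min(0),c[o].max(0),np.median(c[o],0))
"
```

```text
tcp [ 0.5787 -0.0499  0.2152] xhead 80.83 z [-1.6e-03  5.0e-04 -1.0e+00] F [ 0.64 -0.34 -0.12] gap 1.0 shift [0.0005 0.0011 0.0682] t 4.9
544 [ 0.57054058 -0.05756175  0.16933213] [ 0.58860286 -0.0394776   0.17445784] [ 0.57985463 -0.04779275  0.17248205]
```

View pics/w2.png

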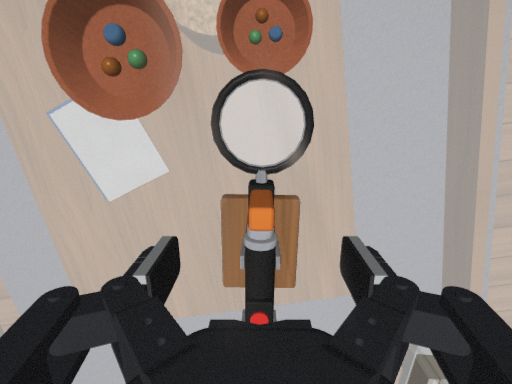

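The open fingers stand either side of the knob at (261,210), and the knob measures (0.580, -0.049). I'll descend 68 mm and close.

Call:
drive_tool:
  plan:
    - [0.001,0.001,0.03,0,0,0,1]
    - [0,0,0.03,0,0,0,1]
    - [0,0,0.008,0,0,0,1]
    - [0,0,0,0,0,0,-1]
    - [0,0,0,0,0,0,-1]
    - [0,0,0,0,0,0,-1]
    - [0,0,0,0,0,0,-1]
    - [0,0,0,0,0,0,-1]
    - [0,0,0,0,0,0,-1]
  newtons: 60

```text
t: 5.85
tcp_pos: [0.5799, -0.0487, 0.1489]
tool_rot: [0.761, 0.648, -0.0, -0.0]
force: [-3.5, 0.6, 5.2]
finger_gap: 0.203
gripper_force: 60.1
```

Call:
drive_tool:
  plan:
    - [0.005,0,0,0,0,0,-1]
    - [0.008,0,0,0,0,0,-1]
    - [0.008,0,0,0,0,0,-1]
    - [0.008,0,0,0,0,0,-1]
    - [0.006,0,0,0,0,0,-1]
    - [0,0,0,0,0,0,-1]

```text
t: 6.45
tcp_pos: [0.586, -0.0138, 0.1485]
tool_rot: [0.761, 0.649, -0.0, 0.0]
force: [-2.6, -2.2, 5.6]
finger_gap: 0.206
gripper_force: 60.3
```

```bash
python3 -c "
from h import *
go([.5796+.159*.1,-.049+.0987,.149])"
```

```text
tcp [ 0.586  -0.0138  0.1485] xhead 80.91 z [ 4.e-04 -9.e-04 -1.e+00] F [-2.58 -2.16  5.56] gap 0.206 shift [ 0.0641 -0.0007 -0.0006] t 6.45
```

It's moving freely against about 2.6 N. I'll continue past the first stop.

Call:
drive_tool:
  plan:
    - [0.008,0,0,0,0,0,-1]
    - [0.008,0,0,0,0,0,-1]
    - [0.008,0,0,0,0,0,-1]
    - [0.008,0,0,0,0,0,-1]
    - [0.008,0,0,0,0,0,-1]
    - [0.008,0,0,0,0,0,-1]
    - [0.008,0,0,0,0,0,-1]
    - [0.003,0,0,0,0,0,-1]
    - [0,0,0,0,0,0,-1]

```text
t: 7.35
tcp_pos: [0.5959, 0.0431, 0.1483]
tool_rot: [0.761, 0.649, -0.001, 0.002]
force: [-2.4, -7.0, 4.5]
finger_gap: 0.203
gripper_force: 60.1
```

```bash
python3 -c "
from h import *
go([.5796+.159*.1,-.049+.0987,.149])"
```

```text
tcp [0.5959 0.0431 0.1483] xhead 80.93 z [ 0.0011 -0.003  -1.    ] F [-2.41 -7.04  4.48] gap 0.203 shift [ 0.0065 -0.0014 -0.0008] t 7.35
```

Call:
drive_tool:
  plan:
    - [0.002,0,0,0,0,0,-1]
    - [0.002,0,0,0,0,0,-1]
    - [0.002,0,0,0,0,0,-1]
    - [0,0,0,0,0,0,-1]

```text
t: 7.75
tcp_pos: [0.5968, 0.0486, 0.1482]
tool_rot: [0.761, 0.649, -0.001, 0.002]
force: [-1.7, -7.0, 4.1]
finger_gap: 0.204
gripper_force: 60.0
```

Call:
drive_tool:
  plan:
    - [0.001,0,0,0,0,0,-1]
    - [0.001,0,0,0,0,0,-1]
    - [0,0,0,0,0,0,-1]
    - [0,0,0,0,0,0,-1]

```text
t: 8.15
tcp_pos: [0.5971, 0.0501, 0.1482]
tool_rot: [0.761, 0.649, -0.001, 0.002]
force: [-2.2, -7.8, 4.2]
finger_gap: 0.199
gripper_force: 59.9
```

Call:
drive_tool:
  plan:
    - [0.001,0,0,0,0,0,-1]
    - [0.001,0,0,0,0,0,-1]
    - [0,0,0,0,0,0,-1]
    - [0,0,0,0,0,0,-1]

```text
t: 8.55
tcp_pos: [0.5971, 0.0503, 0.148]
tool_rot: [0.761, 0.649, -0.002, 0.002]
force: [-2.9, -14.2, 3.9]
finger_gap: 0.202
gripper_force: 59.9
```

The TCP stopped at 100.5 mm of travel and the force jumped to 14 N, so this is the second stop. I'll let it settle and look.

Call:
drive_tool:
  plan:
    - [0.0005,0,0,0,0,0,-1]
    - [0,0,0,0,0,0,-1]
    - [0,0,0,0,0,0,-1]
    - [0,0,0,0,0,0,-1]
    - [0,0,0,0,0,0,-1]
    - [0,0,0,0,0,0,-1]

```text
t: 9.15
tcp_pos: [0.5971, 0.0503, 0.1479]
tool_rot: [0.761, 0.649, -0.002, 0.003]
force: [-4.1, -15.1, 2.3]
finger_gap: 0.205
gripper_force: 59.9
```

```bash
python3 - <<'E'
from h import *
s=manip.sense();print(s['force'].round(1),s['tcp_pos'].round(4),abs(s['qd']).max())
a=snap('scene','scene1')
w=manip.snapshot('wrist')
cv2.imwrite('pics/end.png',np.hstack([cv2.resize(a['image'][120:280,180:393,::-1],(400,300)),cv2.resize(w['image'][:,:,::-1],(400,300))]))
E
```

```text
[ -4.1 -15.1   2.3] [0.5971 0.0503 0.1479] 0.0015922530257524482
```

View pics/end.png

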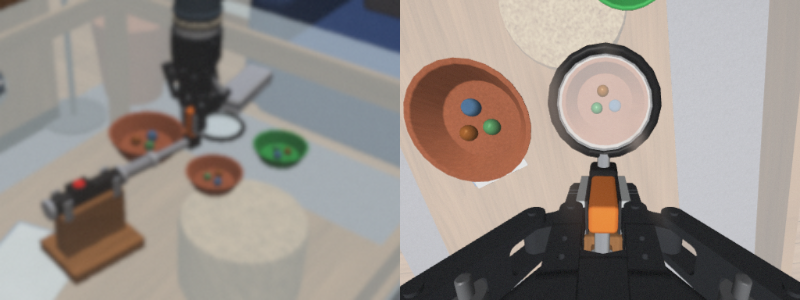

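The left half shows both tubes drawn out, with the gripper on the knob at (190,120). The right half shows the lens at (604,100) over the small terracotta dish, and the knob gripped at (603,205). Everything is still, so I'm handing in.

```bash
python3 -c "
from station import manip
print(manip.sign_off())"
```

```text
the job is handed in; nothing more can be done
None
```

The job is handed in: I pressed the release button fully down, then drew the magnifier about 100 mm out to the second stop, where it sits still over the small terracotta dish with the gripper holding the knob; nothing touched the dish, charger or glasses case.

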